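# Set out rinsed carburettor parts to dry

## Robot

A 7-joint arm with a two-finger parallel gripper is mounted at the origin on the work surface. World frame = base frame: x ahead of the robot, y to its left, z up, the work surface at z = 0. Lengths are in m, angles in rad, forces in N, time in s.
With the tool pointing down it reaches from about 0.4 to 0.85 m from the base axis. Payload 10.4 kg.
Tool frame: the origin (TCP) lies midway between the tips of the shut fingers; the grasp point (between the pads) lies 19 mm behind it (manip.tcp_to_grasp is the distance from the TCP to the grasp point, in m); z points along the fingers, y is the line along which they close (so a half turn about z gives the same grasp; the last joint's range is limited). The gripper opens to 85 mm and grips with 20 to 120 N. Pads are 22 mm wide; open, the fingers measure 114 mm over their backs; the gripper's body (76 mm by 85 mm) begins 54 mm behind the grasp point. The pads swing forward as they close: fully open they stand 13 mm farther back than shut.
Start: joints at [1.142, 0.332, -0.065, 1.46, 0.022, 1.35, -0.088], TCP at [0.247, -0.574, 0.231] pointing down, gripper open.
Joint ranges: [-2.6, 2.6], [-0.5, 2.12], [-1.47, 1.34], [0.16, 2.42], [-1.27, 4.41], [0.06, 2.06], [-2.6, 2.6]. Speed limits (rad/s): [2.22, 2.22, 2.79, 2.79, 3.14, 3.14, 3.14].

## Interface

Orientations are given as a unit quaternion [x, y, z, w].
In Python, from workcell import manip gives the robot as it stands.
- The arm moves only by the shell command python3 -m jog 'ROWS' [FORCE]. ROWS is a JSON object of lists of equal length, an entry for each row: "offset": the shift along the world's x, y, z in m, a list of three; "yaw": the turn about the world's z in degrees; "jaw": the closure, from 0 (fully open) to 1 (shut). A call has 1 to 20 rows; each row shifts and turns the commanded pose from where the row before left it; what a row does not reach is not made up. A row lasts 1/12 s, in which the tool goes at most 41.7 mm and 7.16 degrees, less where a joint would pass 70% of its speed; a pose out of reach is approached as far as the arm can. A call is refused whole if a number of a shift passes 0.0417 or a number of a turn 7.16, either way. A call with a gripper value outside its range is refused whole. The fingers move at their own pace and stop on an object; FORCE is the grip in N (left out, the last holds). Time passes only in rows, so rows that do not move let the fingers close. It gives the time, the measured TCP pose, the force, the opening and the grip force at its end, in the units of the state.
- manip.get_obs(): the state, without advancing time (a new reading comes with each control period).
- manip.camera(name): name is "side" or "top"; returns a dict with "frame" (480x640x3 uint8, red, green, blue), "camera_matrix" (3x3 intrinsics, pixels), "eye" and "attitude" of the camera in the world. Camera axes: x right, y up, looking along -z (the intrinsics and any distortion apply to the point x, -y, -z); pixel columns grow to the right and rows downward; lengths in m; the calibration is good to about 2 mm. A picture is of the moment at which its call begins. There is no depth.
- manip.hand_in(): hands the job in; it is judged then, once.
Trained networks look in a picture, given as the dict that the camera call returned (one of the last four; its "shot" number tells which), for a name from the list of things; names that differ only in an ending like _2 or _b are one class to them, and where a whole thing is asked for, a point or a joint stands for the part that bears it (a point fixed in the world has none). Each returns a list of dicts, best first, with "score" (0 to 1); they miss things now and then, are a little off and sometimes report something else, mostly with a low value. They report only what shows in the picture. A call takes as long as a camera call. They do not tell look-alikes from the thing itself.
- manip.masks_of(picture, name): "region" (480x640 bool, what is visible of it).
- manip.tip_of(picture, name): "at" ([x, y, z] in m, in world coordinates, good to about 4 mm: a listed point, or the origin of a listed thing).
The state is a dict: "clock": time; "joint_pos": joint angles; "joint_velocities": joint speeds; "tau": joint torques, N m; "position": TCP position; "ee_rot": TCP orientation; "ft_force": force on the tool from outside, world axes, zero at the start; "torque": the same for the moment, N m; "grip_width": opening from 0.0 (shut) to 1.0 (fully open); "grasp_force": force on a finger pad.
Only numpy, scipy, OpenCV 4.12 (cv2) and the standard library are available. Lean on these libraries where they do the work, as an engineer would, in place of code of your own. Each camera call takes 0.05 s, during which the arm holds its last target. There are 200 camera calls.

## Task

Steady the swinging drip hook with a touch before anything hangs on it, then hang every aluminium collar on it; also tip the rinse basket by its handle until all the slides in it have rolled out of the spout into the drain pan, and set it back down level. When all of that is done, twist the dryer timer knob clockwise to its stop and let go so that it springs back. Leave the spray can, the jar and the screwdriver alone.

Things in the scene. Friction and masses are not known exactly. Their poses are not given: they have to be found in the camera images.
- hook_stand: Fixed steel stand of the drip hook. Origin on the bench straight below the hook's pivot; z up; the hook's prong points to its local -x. The pivot is 305 mm above the bench; a 16 mm thick bar carries it from a post 120 mm to local +x, so nothing stands on the -x side.
- hook (a joint): Swing angle (rad) of the hook about the stand's local x axis through the pivot; 0 = hanging straight down, positive swings the lower end to local +y. Swings freely (period about 0.7 s) with almost no damping of its own, +-0.28 to 0.45 rad at the start, so it does not come to rest by itself. About 160 g.
- hook_tip (a point): Top end of the hook's upturned prong. The hook is a U of 8 mm round bar: shank straight down from the pivot, U bend, then the prong, pointing straight up 70 mm from the shank (centre to centre; its top 48 mm straight). At rest the tip is at the stand's local (-70, 0) mm, 210 mm above the bench, 63 mm above the bend. x: from prong to shank.
- hook_bend (a point): Middle of the hook's flat bottom (46 mm long), mid bar, its lowest point; at rest at the stand's local (-35, 0) mm, 147 mm above the bench. A hung collar's centre comes to rest about 23 mm below it. Axes as the hook.
- rinse_station: Fixed frame of the rinse basket and, on its local +y side, a steel drain pan (inside: local x +-71 mm, y 0 to 176 mm, floor 4 mm above the bench, walls 75 mm high). Origin on the bench below the basket's hinge line; local x is along the hinge line, z up.
- basket_hinge (a point): Middle of the basket's hinge line, 55 mm above the bench at local (0, 0); axes of the rinse station.
- basket (a joint): Tilt of the mesh basket (rad): 0 = level; grows to 1.1 as the handle end is lifted and the spout end, at the hinge by the pan, dips. Falls back to 0 when let go. Basket inside 90 x 150 mm, 50 mm deep, 350 g; smooth guides narrow it to a 78 mm notch in its +y rim, with a spout ramp rising 23 degrees, so slides roll out only beyond about 0.5 rad; 0.9 rad empties it.
- basket_handle (a point): Middle of the basket's handle: a round bar 10 mm thick, 100 mm long along the station's local x, 47 mm clear beyond the basket's rear wall. With the basket level it is at local (0, -235) mm, 115 mm above the bench; it moves on a circle about the hinge line. About 2 to 4 N lift it. Axes as the basket.
- timer_box: Fixed grey box 90 x 90 x 50 mm with the dryer's timer knob on top. Origin at the middle of its underside.
- timer (a joint): Turn of the timer knob (rad), clockwise seen from above: 0 = off, 1.2 = at its stop. A spring (about 0.02 Nm at 0, 0.12 Nm at the stop) turns it back to 0 when let go.
- timer_grip (a point): On the knob's axis at grip height, 75 mm above the bench. The knob has a bar grip 60 mm long, 16 mm wide, its top 14 mm above this point and its foot 16 mm below; at 0 the bar lies along the box's local x. Axes turn with the knob.
- collar1: Aluminium intake collar: a plain ring of 78 mm outer and 54 mm inner diameter (wall 12 mm), 14 mm thick, 90 g, lying flat on the bench. Origin at its centre, z along its axis. All collars are alike; some may be absent.
- collar2: Aluminium intake collar: a plain ring of 78 mm outer and 54 mm inner diameter (wall 12 mm), 14 mm thick, 90 g, lying flat on the bench. Origin at its centre, z along its axis. All collars are alike; some may be absent.
- collar3: Aluminium intake collar: a plain ring of 78 mm outer and 54 mm inner diameter (wall 12 mm), 14 mm thick, 90 g, lying flat on the bench. Origin at its centre, z along its axis. All collars are alike; some may be absent.
- slide1: Brass throttle slide: a solid round cylinder 34 mm in diameter and 62 mm long, 110 g, lying in the basket. Origin at its centre, x along its axis. Some may be absent.
- slide2: Brass throttle slide: a solid round cylinder 34 mm in diameter and 62 mm long, 110 g, lying in the basket. Origin at its centre, x along its axis. Some may be absent.
- slide3: Brass throttle slide: a solid round cylinder 34 mm in diameter and 62 mm long, 110 g, lying in the basket. Origin at its centre, x along its axis. Some may be absent.
- spray_can: Spray can, 66 mm in diameter, 190 mm tall, standing; not part of the job. Origin under its base.
- jar: Glass jar with a lid, 66 mm in diameter, 85 mm tall, standing; not part of the job. Origin under its base.
- screwdriver: Screwdriver 200 mm long lying on the bench; not part of the job. Its own x runs along it, handle to -x.
Things that resemble listed ones, but are neither listed nor needed, are in the scene too. Leave any orange look-alike of the collar1 alone.

How it is judged:
By the outcome, as a careful person would: the job done as asked, in the order asked, and still so for the second after the job is handed in, with the robot touching nothing.
Of collar1, collar2, collar3 only 2 to 3 are there at a start; the rules pass over those that are not, and their reading is None.
Of slide1, slide2, slide3 only 1 to 3 are there at a start; the rules pass over those that are not, and their reading is None.
At some moment in a run one of collar1, collar2, collar3 may be knocked a few centimetres aside while the robot is not near it.
Once in a run the grip may slacken for a moment while it holds something.
It also fails if it takes over 210 s, if anything falls off the work surface, if the arm or the gripper's body presses on something with over 40 N, if the wrist force passes 120 N, or if a joint passes its speed limit or range.

## Working session

There is one attempt and no reset: what is moved stays moved. The work goes in short steps, Python scripts to look and compute and a shell command to move; the robot and the scene stay as the last step left them, time stands still between calls to the robot, and variables do not carry over. Pictures are saved under pics/ and viewed, at most 14 in all, crops included, and the job is handed in when it is done.

```bash
ls; mkdir -p pics
cat > h.py <<'E'
import numpy as np, cv2
from workcell import manip
from scipy.spatial.transform import Rotation as R
def rot(p):
    a=np.array(p["attitude"],float)
    return a if a.shape==(3,3) else R.from_quat(a).as_matrix()
def proj(p,X):
    c=rot(p).T@(np.array(X,float)-np.array(p["eye"])); K=np.array(p["camera_matrix"])
    u=K@np.array([c[0],-c[1],-c[2]]); return u[:2]/u[2]
def ray(p,uv):
    K=np.array(p["camera_matrix"]); d=np.linalg.inv(K)@np.array([uv[0],uv[1],1.])
    return np.array(p["eye"]), rot(p)@np.array([d[0],-d[1],-d[2]])
def onz(p,uv,z):
    e,d=ray(p,uv); return e+d*(z-e[2])/d[2]
def tri(p1,u1,p2,u2):
    e1,d1=ray(p1,u1);e2,d2=ray(p2,u2)
    s=np.linalg.lstsq(np.c_[d1,-d2],e2-e1,rcond=None)[0]
    a=e1+s[0]*d1;b=e2+s[1]*d2
    return (a+b)/2,np.linalg.norm(a-b)
def save(p,n,crop=None,s=1):
    f=p["frame"][:,:,::-1]
    if crop: f=f[crop[1]:crop[3],crop[0]:crop[2]]
    cv2.imwrite("pics/"+n,cv2.resize(f,None,fx=s,fy=s))
E
python3 - <<'E'
from h import *
np.set_printoptions(precision=4,suppress=True)
t=manip.camera("top");s=manip.camera("side")
save(t,"t0.png");save(s,"s0.png")
for p in(t,s):print(p["camera_matrix"],p["eye"],p["attitude"],[k for k in p])
for n in "hook_stand hook_tip hook_bend rinse_station basket_hinge basket_handle timer_box timer_grip collar1 slide1 spray_can jar screwdriver".split():
  for p,l in((t,"t"),(s,"s")):
    print(n,l,[(np.round(d["at"],3).tolist(),round(d["score"],2),proj(p,d["at"]).round().tolist(),[k for k in d if k not in("at","score")]) for d in manip.tip_of(p,n)])
o=manip.get_obs();print(o)
E
```

```text
pics
[[540.257    0.     321.2935]
 [  0.     540.257  239.6259]
 [  0.       0.       1.    ]] [ 0.2464 -0.0519  1.504 ] [ 0.0733 -0.0684 -0.6768  0.7293] ['frame', 'camera_matrix', 'eye', 'attitude', 'shot']
[[560.5905   0.     317.6505]
 [  0.     560.5905 243.5723]
 [  0.       0.       1.    ]] [ 0.2874 -1.0372  1.1752] [ 0.3816 -0.0385 -0.089   0.9192] ['frame', 'camera_matrix', 'eye', 'attitude', 'shot']
hook_stand t [([0.512, 0.38, -0.002], 0.27, [176.0, 243.0], [])]
hook_stand s [([0.512, 0.382, 0.057], 0.52, [300.0, 175.0], [])]
hook_tip t [([0.6, -0.033, 0.215], 0.8, [324.0, 203.0], []), ([0.515, 0.377, 0.06], 0.69, [172.0, 237.0], [])]
hook_tip s [([0.599, -0.022, 0.212], 0.85, [360.0, 219.0], [])]
hook_bend t [([0.638, -0.043, 0.148], 0.55, [329.0, 196.0], [])]
hook_bend s [([0.633, -0.022, 0.155], 0.77, [371.0, 233.0], []), ([0.336, 0.201, 0.0], 0.36, [253.0, 233.0], [])]
rinse_station t [([0.513, 0.378, -0.002], 0.9, [177.0, 243.0], [])]
rinse_station s [([0.511, 0.382, 0.002], 0.63, [300.0, 188.0], [])]
basket_hinge t [([0.514, 0.379, 0.06], 0.57, [171.0, 238.0], [])]
[... 1577 characters left out ...]
02, 0.004], 0.67, [253.0, 232.0], [])]
screwdriver t [([0.315, -0.276, 0.001], 0.83, [404.0, 330.0], [])]
screwdriver s [([0.31, -0.274, -0.003], 0.97, [265.0, 368.0], [])]
{'clock': 1.4, 'joint_pos': array([ 1.1424,  0.3322, -0.0647,  1.4601,  0.0216,  1.3499, -0.0885]), 'joint_velocities': array([-0.0012,  0.0004,  0.0009, -0.0011, -0.0005,  0.0017,  0.0001]), 'tau': array([ -0.0005, -62.5224,   0.0489, -39.1828,   0.0165,   0.0018,
         0.    ]), 'position': array([ 0.2467, -0.5743,  0.2313]), 'ee_rot': array([0.9795, 0.2015, 0.    , 0.    ]), 'ft_force': array([-0.0919, -0.5759, -0.1819]), 'torque': array([0.0096, 0.0444, 0.0019]), 'grasp_force': 0.0, 'grip_width': 0.997217253292299}
```

View pics/t0.png

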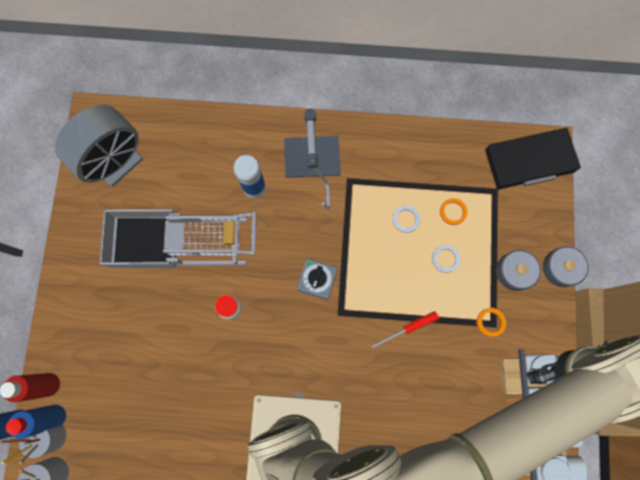

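View pics/s0.png

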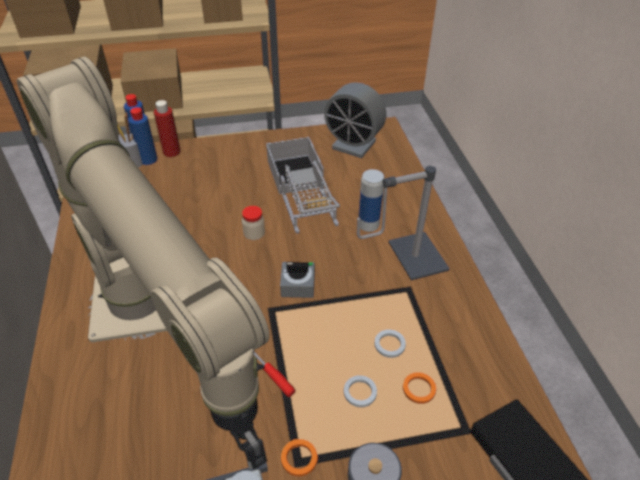

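Top view: grey collars are at (406,220) and (446,259), and the orange look-alikes at (454,212) and (491,322). The flywheels at (518,270) and (566,266) aren't rings. The hook is at (327,203), the timer at (318,277), the basket at (210,238) with a brass slide at (229,233), and the jar at (228,307). My choice is the two grey rings. Next I'll check close crops and measure.

```bash
python3 - <<'E'
from h import *
np.set_printoptions(precision=4,suppress=True)
t=manip.camera("top");s=manip.camera("side")
def c(p,x,y,w,h,S):return cv2.resize(p["frame"][y:y+h,x:x+w,::-1],(400,300),interpolation=cv2.INTER_CUBIC)
m=np.vstack([np.hstack([c(t,280,95,100,75*2-30,0),c(t,290,250,60,45,0)]),np.hstack([c(t,380,190,120,90,0),c(t,180,200,88,66,0)])])
cv2.imwrite("pics/m1.png",m)
def cents(p,n,th=.3):
    L=[]
    for d in manip.masks_of(p,n):
        if d["score"]<th: continue
        cs,_=cv2.findContours(d["region"].astype(np.uint8),cv2.RETR_EXTERNAL,cv2.CHAIN_APPROX_NONE)
        k=max(cs,key=cv2.contourArea)
        if len(k)>5:
            e=cv2.fitEllipse(k); col=p["frame"][d["region"]].mean(0)
            L.append((np.array(e[0]),e[1],col.round(),d["score"]))
    return L
A=cents(t,"collar1");B=cents(s,"collar1")
for a in A:
    for b in B:
        X,g=tri(t,a[0],s,b[0])
        if g<.015: print("collar",X,g,a[2],b[2],a[0],b[0],a[3],b[3])
for n in("timer_grip","timer_box","jar","spray_can","slide1","basket_handle"):
    print(n,[(x[0],x[1],x[3]) for x in cents(t,n)],[(x[0],x[3]) for x in cents(s,n)])
E
cat > hk.py <<'E'
from h import *
import sys
for i in range(int(sys.argv[1])):
    o=[manip.get_obs()["clock"]]
    for cam in("top","side"):
        p=manip.camera(cam)
        d=[x["at"] for x in manip.tip_of(p,"hook_tip") if abs(x["at"][2]-.22)<.04]
        if d:o+=[cam]+np.round(d[0],3).tolist()
    print(o)
E
python3 hk.py 7
```

```text
collar [ 0.6277 -0.2681  0.0043] 0.0035574973495881264 [188. 191. 194.] [167. 162. 159.] [406.5905 218.7876] [389.5505 343.6397] 0.88 0.7
collar [ 0.3536 -0.5127  0.0031] 0.0030125557187737546 [215. 129.  22.] [189. 106.  48.] [491.077  322.1001] [298.5227 457.5647] 0.85 0.71
collar [ 0.6608 -0.4004  0.0026] 0.00378913232147667 [222. 139.  44.] [198. 112.  54.] [453.1274 211.0551] [418.7624 387.673 ] 0.78 0.71
timer_grip [(array([317.4769, 277.1179]), (17.27654266357422, 20.585044860839844), 0.85)] [(array([296.9114, 269.5925]), 0.73)]
timer_box [(array([317.1783, 278.6917]), (36.75982666015625, 37.999996185302734), 0.93)] [(array([297.18  , 279.3664]), 0.83)]
jar [(array([228.338 , 306.5514]), (25.352542877197266, 27.941781997680664), 0.65)] [(array([253.1068, 222.82  ]), 0.79)]
spray_can [(array([249.7855, 176.0085]), (25.847394943237305, 46.02375030517578), 0.84)] [(array([370.2445, 199.6404]), 0.84)]
slide1 [(array([229.1988, 232.03  ]), (12.294255256652832, 26.943315505981445), 0.65)] [(array([309.9253, 190.8857]), 0.49), (array([315.0004, 204.1457]), 0.43), (array([296.9501, 269.4482]), 0.41)]
basket_handle [(array([211.2515, 234.3354]), (43.63801193237305, 113.4130630493164), 0.95)] [(array([309.8836, 190.0023]), 0.6)]
[2.2, 'top', 0.602, -0.049, 0.216, 'side', 0.6, -0.029, 0.209]
[2.4, 'top', 0.594, -0.0, 0.212, 'side', 0.597, 0.022, 0.214]
[2.6, 'top', 0.589, 0.023, 0.218, 'side', 0.6, 0.002, 0.21]
[2.8, 'top', 0.596, -0.027, 0.212, 'side', 0.604, -0.046, 0.217]
[3.0, 'top', 0.598, -0.044, 0.216, 'side', 0.601, -0.021, 0.211]
[3.2, 'top', 0.592, 0.009, 0.215, 'side', 0.598, 0.028, 0.218]
[3.4, 'top', 0.587, 0.018, 0.216, 'side', 0.599, -0.007, 0.209]
```

View pics/m1.png

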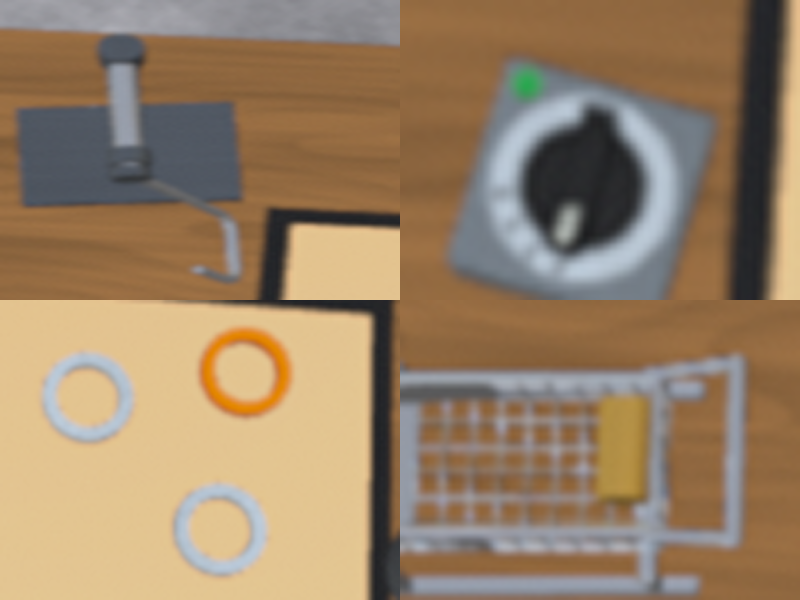

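The crops confirm two grey rings; the orange one at (453,211) is the look-alike. There is one slide at (229,232), and the hook is swinging with its bar to the post at (312,161)→(310,115). The knob bar runs from (320,266) to (315,285).

Run:
```python
from h import *
np.set_printoptions(precision=4,suppress=True)
t=manip.camera("top")
P=onz(t,(310.5,115),.313);V=onz(t,(312.5,161),.313);print(P,V,np.degrees(np.arctan2(*(P-V)[1::-1])),np.linalg.norm(P-V))
a=onz(t,(290+200/6.67,250+105/6.67),.089);b=onz(t,(290+168/6.67,250+235/6.67),.089);print(a,b,(a+b)/2,np.degrees(np.arctan2(*(a-b)[1::-1])))
a=onz(t,(290+110/6.67,250+60/6.67),.05);b=onz(t,(290+50/6.67,250+265/6.67),.05);print("edge",a,b,np.degrees(np.arctan2(*(a-b)[1::-1])))
# handle ends in crop (180,200), scale 4.545
a=onz(t,(180+738/4.545-88,200+365/4.545-66),.115) if 0 else onz(t,(180+338/4.545,200+(365-300)/4.545),.115);b=onz(t,(180+335/4.545,200+(537-300)/4.545),.115)
print("handle",a,b,(a+b)/2,np.degrees(np.arctan2(*(a-b)[1::-1])))
s=manip.camera("side")
for p in(t,s):
    for d in manip.masks_of(p,"collar1"):
        if d["score"]<.3: continue
        cs,_=cv2.findContours(d["region"].astype(np.uint8),cv2.RETR_EXTERNAL,cv2.CHAIN_APPROX_NONE)
        k=max(cs,key=cv2.contourArea)
        if len(k)>20: e=cv2.fitEllipse(k);print(p["shot"],e,onz(p,e[0],.008),d["score"])
```

```text
[0.7857 0.0133 0.313 ] [ 0.6722 -0.0002  0.313 ] 6.824035364118172 0.114309996409183
[ 0.4631 -0.0329  0.089 ] [ 0.4105 -0.0242  0.089 ] [ 0.4368 -0.0286  0.089 ] -9.392240012005267
edge [0.4848 0.0057 0.05  ] [0.3994 0.0231 0.05  ] -11.552835739293682
handle [0.5834 0.1504 0.115 ] [0.482 0.142 0.115] [0.5327 0.1462 0.115 ] 4.716715155096596
19 ((445.7488098144531, 258.3191833496094), (27.39076805114746, 27.48676300048828), 74.3651351928711) [ 0.5228 -0.3822  0.008 ] 0.78
19 ((490.9012756347656, 321.5482482910156), (27.860675811767578, 29.581016540527344), 114.7886734008789) [ 0.3562 -0.5107  0.008 ] 0.76
19 ((405.8955993652344, 218.91957092285156), (26.52011489868164, 27.005035400390625), 152.87693786621094) [ 0.6281 -0.2658  0.008 ] 0.62
19 ((453.7149963378906, 211.52749633789062), (27.122411727905273, 27.73544692993164), 92.76235961914062) [ 0.66  -0.401  0.008] 0.62
19 ((316.9310302734375, 278.8441162109375), (38.34186553955078, 39.48735046386719), 27.1648006439209) [ 0.4381 -0.0261  0.008 ] 0.42
20 ((359.8133544921875, 391.3764953613281), (31.28877067565918, 33.31808090209961), 129.2587890625) [ 0.5189 -0.3865  0.008 ] 0.94
20 ((298.61956787109375, 457.1171875), (35.50061798095703, 37.10248947143555), 22.42486572265625) [ 0.3522 -0.5141  0.008 ] 0.75
20 ((389.5070495605469, 343.22491455078125), (26.669008255004883, 31.732309341430664), 105.95604705810547) [ 0.6251 -0.2695  0.008 ] 0.65
20 ((418.6015625, 387.33721923828125), (29.02130126953125, 31.64153289794922), 120.26771545410156) [ 0.657  -0.4026  0.008 ] 0.63
```

```bash
python3 -m jog '{"offset":[[0.0215,0.0275,0.003],[0.0215,0.0275,0.003],[0.0215,0.0275,0.003],[0.0215,0.0275,0.003],[0.0215,0.0275,0.003],[0.0215,0.0275,0.003],[0.0215,0.0275,0.003],[0.0215,0.0275,0.003],[0.0215,0.0275,0.003],[0.0215,0.0275,0.003],[0.0215,0.0275,0.003],[0.0215,0.0275,0.003],[0.0215,0.0275,0.003],[0.0215,0.0275,0.003],[0.0215,0.0275,0.003],[0.0215,0.0275,0.003],[0,0,0]],"yaw":[4.56,4.56,4.56,4.56,4.56,4.56,4.56,4.56,4.56,4.56,4.56,4.56,4.56,4.56,4.56,4.56,0],"jaw":[1,1,1,1,1,1,1,1,1,1,1,1,1,1,1,1,1]}' 40
cat > st.py <<'E'
from h import *
o=manip.get_obs();q=R.from_quat(o["ee_rot"]).as_matrix()
print(round(o["clock"],2),o["position"].round(4),"yaw",np.degrees(np.arctan2(q[1,0],q[0,0])).round(1),"zz",q[2,2].round(3),o["joint_pos"].round(2),o["ft_force"].round(2),o["grip_width"],o["grasp_force"])
E
python3 st.py
```

```text
clock: 5.22
position: [0.5938, -0.1264, 0.2797]
ee_rot: [0.663, 0.749, 0.002, -0.001]
ft_force: [-0.2, 1.0, -0.3]
grip_width: 0.0
grasp_force: 0.0
5.22 [ 0.5938 -0.1264  0.2797] yaw 97.0 zz -1.0 [ 0.56  0.32 -0.55  1.41  0.16  1.45  0.14] [-0.22  0.98 -0.34] 0.00036129708784133453 0.0
```

```bash
python3 -m jog '{"offset":[[0,0,-0.035],[0,0,-0.035],[0,0,-0.035],[0,0.01,0],[0,0.01,0],[0,0.01,0],[0,0.01,0],[0,0.01,0],[0,0.01,0],[0,0.01,0],[0,0.01,0],[0,0.008,0],[0,0.006,0],[0,0.004,0],[0,0.003,0],[0,0.002,0],[0,0,0],[0,0,0],[0,0,0],[0,0,0]],"yaw":[0,0,0,0,0,0,0,0,0,0,0,0,0,0,0,0,0,0,0,0],"jaw":[1,1,1,1,1,1,1,1,1,1,1,1,1,1,1,1,1,1,1,1]}'; python3 st.py; python3 hk.py 4
```

```text
clock: 6.88
position: [0.5907, -0.0316, 0.1743]
ee_rot: [0.668, 0.744, 0.0, 0.0]
ft_force: [-0.1, 0.7, 0.3]
grip_width: -0.001
grasp_force: 0.0
6.88 [ 0.5907 -0.0316  0.1743] yaw 96.2 zz -1.0 [ 0.45  0.35 -0.58  1.6   0.2   1.24 -0.06] [-0.09  0.66  0.27] -0.0012760154988270408 0.0
[6.8833]
[7.0833]
[7.2833, 'side', 0.596, -0.009, 0.21]
[7.4833]
```

```bash
python3 -m jog '{"offset":[[0,0.004,0],[0,0.004,0],[0,0.003,0],[0,0.002,0],[0,0.002,0],[0,0,0],[0,0,0],[0,0,0],[0,0,0],[0,0,0],[0,0,0],[0,0,0]],"yaw":[0,0,0,0,0,0,0,0,0,0,0,0],"jaw":[1,1,1,1,1,1,1,1,1,1,1,1]}'; python3 st.py
python3 - <<'E'
from h import *
p=manip.camera("side");save(p,"s2.png",(300,130,460,250),5)
E
python3 hk.py 4
```

```text
clock: 8.68
position: [0.5908, -0.0163, 0.1744]
ee_rot: [0.668, 0.744, 0.0, 0.0]
ft_force: [-0.5, -0.2, -0.3]
grip_width: -0.001
grasp_force: 0.1
8.68 [ 0.5908 -0.0163  0.1744] yaw 96.2 zz -1.0 [ 0.43  0.35 -0.58  1.61  0.2   1.24 -0.09] [-0.51 -0.16 -0.25] -0.0009779680706686555 0.05691061494871974
[8.7333, 'side', 0.598, -0.003, 0.21]
[8.9333, 'side', 0.598, 0.0, 0.209]
[9.1333, 'side', 0.596, -0.002, 0.211]
[9.3333, 'side', 0.598, -0.003, 0.212]
```

View pics/s2.png

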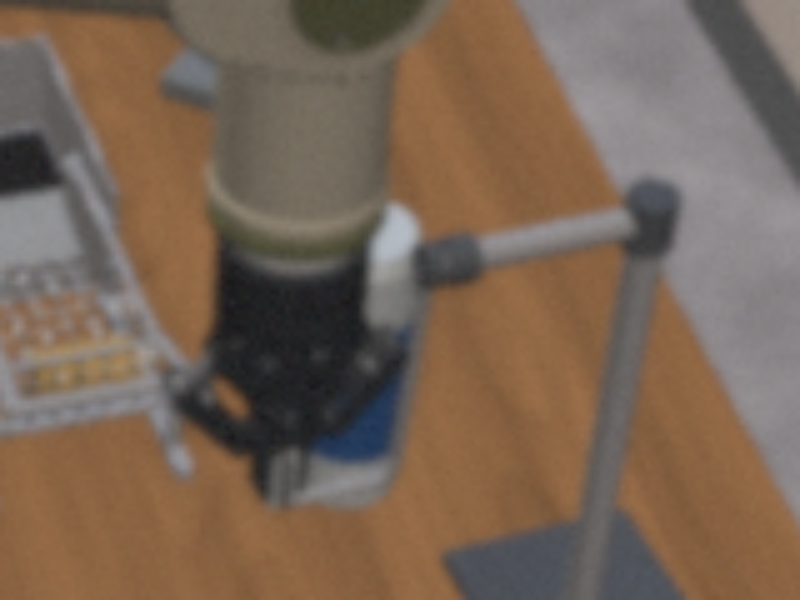

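The hook leans still against the shut fingers, hidden behind them at crop pixel (300,490). I'll back off slowly.

```bash
python3 -m jog '{"offset":[[0,-0.0005,0],[0,-0.001,0],[0,-0.001,0],[0,-0.001,0],[0,-0.001,0],[0,-0.001,0],[0,-0.001,0],[0,-0.001,0],[0,-0.001,0],[0,-0.001,0],[0,-0.001,0],[0,-0.001,0],[0,-0.001,0],[0,-0.003,0],[0,-0.01,0],[0,-0.02,0],[0,-0.03,0],[0,-0.03,0],[0,0,0.03],[0,0,0.03]],"yaw":[0,0,0,0,0,0,0,0,0,0,0,0,0,0,0,0,0,0,0,0],"jaw":[1,1,1,1,1,1,1,1,1,1,1,1,1,1,1,1,1,1,1,1]}'; python3 hk.py 6; python3 st.py
```

```text
clock: 11.2
position: [0.5892, -0.1255, 0.2332]
ee_rot: [0.669, 0.743, -0.001, -0.002]
ft_force: [1.2, 0.6, 0.7]
grip_width: 0.004
grasp_force: 0.0
[11.2, 'top', 0.595, -0.008, 0.211]
[11.4, 'top', 0.594, -0.012, 0.212]
[11.6, 'top', 0.592, -0.01, 0.21]
[11.8, 'top', 0.594, -0.012, 0.212]
[12.0, 'top', 0.595, -0.016, 0.21]
[12.2, 'top', 0.595, -0.012, 0.211]
12.4 [ 0.5907 -0.1218  0.2344] yaw 96.2 zz -1.0 [ 0.56  0.33 -0.54  1.49  0.17  1.36  0.11] [-0.16  0.38  0.61] 0.005366576898452669 0.0
```

```bash
python3 -m jog '{"offset":[[0.0005,-0.025,-0.022],[0.0005,-0.025,-0.022],[0.0005,-0.025,-0.022],[0.0005,-0.025,-0.022],[0.0005,-0.025,-0.022],[0.0005,-0.024,-0.022],[0,0,0],[0,0,0]],"yaw":[0,0,0,0,0,0,0,0],"jaw":[0.53,0.53,0.53,0.53,0.53,0.53,0.53,0.53]}' 60; python3 st.py
cat > col.py <<'E'
from h import *
for cam in("top","side"):
    p=manip.camera(cam)
    for d in manip.masks_of(p,"collar1"):
        m=d["region"]
        if d["score"]<.3 or m.sum()<40: continue
        c=p["frame"][m].mean(0)
        if c[0]-c[2]>40: continue
        cs,_=cv2.findContours(m.astype(np.uint8),cv2.RETR_EXTERNAL,cv2.CHAIN_APPROX_NONE)
        k=max(cs,key=cv2.contourArea)
        if len(k)>15:
            e=cv2.fitEllipse(k);print(cam,np.round(e[0]),np.round(e[1]),onz(p,e[0],.008).round(4),d["score"])
    save(p,"last_%s.png"%cam)
E
python3 col.py
```

```text
clock: 13.07
position: [0.5924, -0.2723, 0.1005]
ee_rot: [0.669, 0.743, -0.001, -0.001]
ft_force: [-0.3, 0.5, -0.2]
grip_width: 0.469
grasp_force: 0.0
13.07 [ 0.5924 -0.2723  0.1005] yaw 96.0 zz -1.0 [ 0.69  0.53 -0.45  1.51  0.24  1.16  0.31] [-0.27  0.55 -0.18] 0.4689183623487285 0.0
top [403. 219.] [19. 24.] [ 0.628  -0.2573  0.008 ] 0.66
top [457. 260.] [ 4. 16.] [ 0.5201 -0.414   0.008 ] 0.37
side [359. 391.] [32. 34.] [ 0.5184 -0.3851  0.008 ] 0.9
side [390. 343.] [27. 31.] [ 0.6256 -0.2698  0.008 ] 0.61
```

```bash
python3 -m jog '{"offset":[[0.0005,0.0005,-0.025],[0.0005,0.0005,-0.025],[0,0,-0.02],[0,0,-0.015],[0,0,-0.009],[0,0,-0.002],[0,0,0],[0,0,0],[0,0,0],[0,0,0],[0,0,0],[0,0,0]],"yaw":[0,0,0,0,0,0,0,0,0,0,0,0],"jaw":[0.53,0.53,0.53,0.53,0.53,0.53,0.8,1,1,1,1,1]}'; python3 st.py; python3 -m jog '{"offset":[[0,0,0.02],[0,0,0.03],[0,0,0.035],[0,0,0.035],[0,0,0.035],[0,0,0.035],[0,0,0.035],[0,0,0.03],[0,0,0]],"yaw":[0,0,0,0,0,0,0,0,0],"jaw":[1,1,1,1,1,1,1,1,1]}'; python3 col.py;python3 st.py
```

```text
clock: 14.27
position: [0.5958, -0.2701, 0.0079]
ee_rot: [0.668, 0.744, 0.0, 0.001]
ft_force: [-1.1, 0.6, 4.9]
grip_width: 0.115
grasp_force: 56.8
14.27 [ 0.5958 -0.2701  0.0079] yaw 96.2 zz -1.0 [ 0.67  0.63 -0.42  1.57  0.29  1.    0.27] [-1.05  0.56  4.89] 0.11493672617144746 56.8448246922344
clock: 15.02
position: [0.5969, -0.2702, 0.2691]
ee_rot: [0.668, 0.744, 0.002, 0.005]
ft_force: [0.4, -0.2, -0.1]
grip_width: 0.113
grasp_force: 56.6
top [415. 191.] [15. 26.] [ 0.7127 -0.2877  0.008 ] 0.76
side [404. 278.] [25. 32.] [ 0.7265 -0.0653  0.008 ] 0.74
side [360. 391.] [30. 32.] [ 0.5192 -0.3858  0.008 ] 0.7
15.22 [ 0.5941 -0.2696  0.2601] yaw 96.2 zz -1.0 [ 0.69  0.42 -0.47  1.31  0.19  1.45  0.34] [-0.41 -1.2  -0.91] 0.1237557576901029 56.58490891568363
```

Run:
```python
from h import *
p=manip.camera("side");q=manip.camera("top")
X=(.627,-.266,.265);print(proj(p,X),proj(q,X)); 
a=cv2.resize(p["frame"][230:320,340:460,::-1],(400,300));b=cv2.resize(q["frame"][145:235,350:470,::-1],(400,300))
cv2.imwrite("pics/m2.png",np.hstack([a,b]))
```

```text
[400.86658055 273.22580781] [422.58155392 193.80412526]
```

View pics/m2.png

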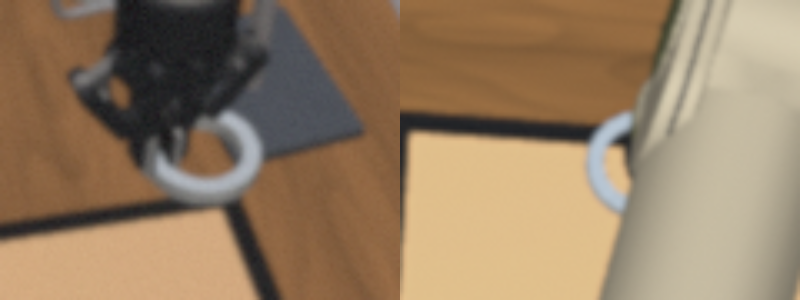

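```bash
python3 -m jog '{"offset":[[-0.005,0.015,0],[-0.005,0.03,0],[-0.005,0.035,0],[-0.005,0.035,0],[-0.005,0.035,0],[-0.005,0.035,0],[-0.005,0.03,0],[-0.004,0.025,0],[-0.002,0.015,0],[0,0,0],[0,0,0],[0,0,0]],"yaw":[0,0,0,0,0,0,0,0,0,0,0,0],"jaw":[1,1,1,1,1,1,1,1,1,1,1,1]}'; python3 st.py
cat > m.py <<'E'
from h import *
import sys
p=manip.camera("side");q=manip.camera("top")
a=cv2.resize(p["frame"][170:260,310:430,::-1],(400,300),interpolation=cv2.INTER_CUBIC);b=cv2.resize(q["frame"][160:250,270:390,::-1],(400,300),interpolation=cv2.INTER_CUBIC)
cv2.imwrite("pics/"+sys.argv[1],np.hstack([a,b]))
for c,n in((p,"hook_tip"),(q,"hook_tip"),(p,"collar1"),(q,"collar1")):
    print(n,[(np.round(d["at"],3).tolist(),proj(c,d["at"]).round().tolist(),d["score"]) for d in manip.tip_of(c,n)])
E
python3 m.py m3.png
```

```text
clock: 16.32
position: [0.5536, -0.016, 0.2607]
ee_rot: [0.668, 0.744, -0.0, -0.0]
ft_force: [0.1, -0.3, -1.4]
grip_width: 0.118
grasp_force: 56.6
16.32 [ 0.5536 -0.016   0.2607] yaw 96.1 zz -1.0 [ 0.48  0.21 -0.62  1.58  0.13  1.39 -0.04] [ 0.08 -0.27 -1.41] 0.11767090684004464 56.60090262070298
hook_tip [([0.599, -0.01, 0.21], [359.0, 216.0], 0.85)]
hook_tip []
collar1 [([0.585, -0.009, 0.261], [354.0, 202.0], 0.87), ([0.66, -0.402, 0.008], [420.0, 387.0], 0.87), ([0.521, -0.385, 0.004], [360.0, 391.0], 0.67), ([0.351, -0.511, 0.006], [298.0, 457.0], 0.6)]
collar1 [([0.512, 0.379, 0.058], [171.0, 238.0], 0.68), ([0.659, -0.403, 0.001], [454.0, 212.0], 0.67), ([0.352, -0.512, 0.008], [491.0, 323.0], 0.64)]
```

View pics/m3.png

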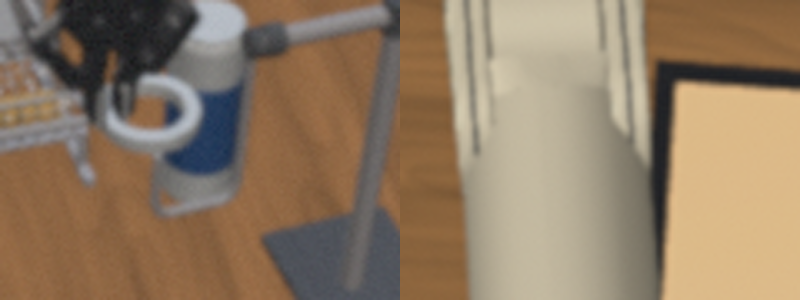

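The side crop shows the collar at (152,115) above the prong at (163,155), offset from it as planned. I'll lower it now.

```bash
python3 -m jog '{"offset":[[0.001,0,-0.012],[0,0,-0.015],[0,0,-0.015],[0,0,-0.015],[0,0,-0.015],[0,0,-0.01],[0,0,0],[0,0,0]],"yaw":[0,0,0,0,0,0,0,0],"jaw":[1,1,1,1,1,1,1,1]}'; python3 st.py; python3 m.py m4.png
```

```text
clock: 17.28
position: [0.5545, -0.0148, 0.1789]
ee_rot: [0.668, 0.744, -0.0, -0.0]
ft_force: [-0.2, 0.7, 0.0]
grip_width: 0.116
grasp_force: 56.6
17.28 [ 0.5545 -0.0148  0.1789] yaw 96.2 zz -1.0 [ 0.47  0.27 -0.61  1.69  0.16  1.23 -0.07] [-0.18  0.67  0.01] 0.11597859575054699 56.62259860429913
hook_tip [([0.598, -0.011, 0.209], [358.0, 217.0], 0.58)]
hook_tip []
collar1 [([0.52, -0.382, 0.005], [360.0, 390.0], 0.89), ([0.656, -0.402, 0.006], [418.0, 388.0], 0.83), ([0.35, -0.509, 0.003], [297.0, 456.0], 0.74), ([0.586, -0.008, 0.176], [353.0, 226.0], 0.52)]
collar1 [([0.52, -0.382, 0.004], [445.0, 259.0], 0.88), ([0.658, -0.402, 0.004], [454.0, 213.0], 0.87), ([0.352, -0.511, 0.006], [491.0, 323.0], 0.76)]
```

View pics/m4.png

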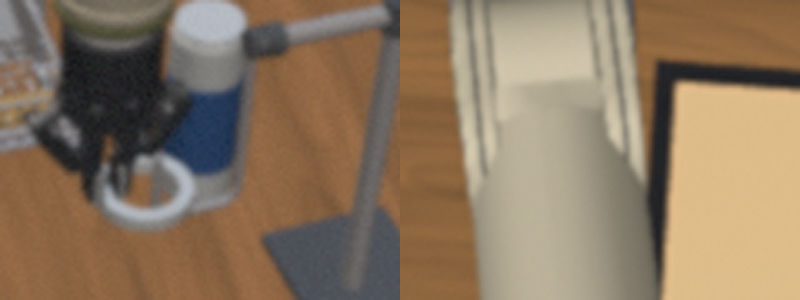

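The prong now stands inside the ring. I'll lower a little more and release.

```bash
python3 -m jog '{"offset":[[0,0,-0.006],[0,0,-0.005],[0,0,0],[0,0,0],[0,0,0],[0,0,0],[0,0,0],[0,0,0],[0,0,0.01],[0,0,0.015],[0,0,0.02],[0,0,0.03],[0,0,0.03],[0,0,0]],"yaw":[0,0,0,0,0,0,0,0,0,0,0,0,0,0],"jaw":[1,1,1,0.85,0.76,0.76,0.76,0.76,0.76,0.76,0.76,0.76,0.76,0.76]}'; python3 st.py; python3 m.py m5.png
```

```text
clock: 18.75
position: [0.5569, -0.0143, 0.2802]
ee_rot: [0.668, 0.744, 0.003, 0.003]
ft_force: [1.2, 0.5, -0.3]
grip_width: 0.238
grasp_force: 0.0
18.75 [ 0.5569 -0.0143  0.2802] yaw 96.2 zz -1.0 [ 0.48  0.21 -0.62  1.55  0.12  1.42 -0.04] [ 1.16  0.5  -0.31] 0.23847193140560483 0.0
hook_tip [([0.6, -0.015, 0.21], [359.0, 217.0], 0.8), ([0.519, -0.382, 0.007], [359.0, 390.0], 0.69)]
hook_tip []
collar1 [([0.658, -0.401, 0.006], [419.0, 387.0], 0.93), ([0.523, -0.384, 0.004], [361.0, 391.0], 0.81), ([0.617, -0.006, 0.125], [363.0, 238.0], 0.77), ([0.352, -0.51, 0.004], [299.0, 456.0], 0.73), ([0.313, -0.28, -0.005], [267.0, 370.0], 0.18)]
collar1 [([0.354, -0.511, 0.006], [491.0, 323.0], 0.89), ([0.518, -0.381, 0.005], [445.0, 260.0], 0.72), ([0.658, -0.402, 0.002], [454.0, 213.0], 0.59)]
```

View pics/m5.png

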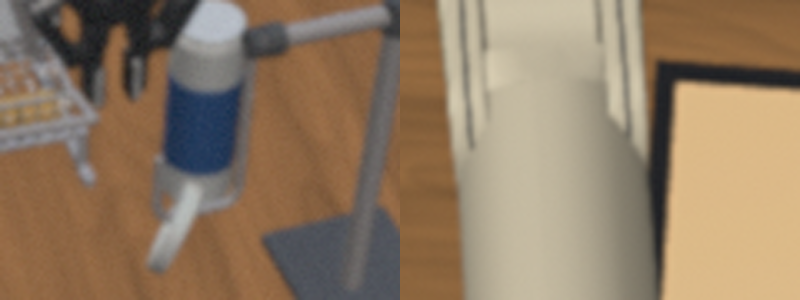

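Collar A hangs on the bend (side crop (175,230)). On to collar B.

```bash
python3 -m jog '{"offset":[[-0.0062,-0.034,-0.008],[-0.0062,-0.034,-0.018],[-0.0062,-0.034,-0.018],[-0.0062,-0.034,-0.018],[-0.0062,-0.034,-0.018],[-0.0062,-0.034,-0.018],[-0.0062,-0.034,-0.018],[-0.0062,-0.034,-0.018],[-0.0062,-0.034,-0.018],[-0.0062,-0.034,-0.018],[-0.0062,-0.033,0],[0,0,0],[0,0,0]],"yaw":[0,0,0,0,0,0,0,0,0,0,0,0,0],"jaw":[0.53,0.53,0.53,0.53,0.53,0.53,0.53,0.53,0.53,0.53,0.53,0.53,0.53]}'; python3 st.py; python3 col.py
```

```text
clock: 20.13
position: [0.4848, -0.3896, 0.1018]
ee_rot: [0.669, 0.743, -0.0, -0.001]
ft_force: [0.2, 0.9, 0.4]
grip_width: 0.47
grasp_force: 0.0
20.13 [ 0.4848 -0.3896  0.1018] yaw 96.0 zz -1.0 [ 0.9   0.45 -0.38  1.6   0.18  1.12  0.58] [0.2  0.91 0.39] 0.46998729597001504 0.0
top [445. 259.] [24. 26.] [ 0.522  -0.3798  0.008 ] 0.59
side [360. 391.] [31. 33.] [ 0.5196 -0.3847  0.008 ] 0.97
```

```bash
python3 -m jog '{"offset":[[0.001,0.001,-0.025],[0.001,0.001,-0.025],[0.001,0,-0.02],[0,0,-0.016],[0,0,-0.009],[0,0,-0.003],[0,0,0],[0,0,0],[0,0,0],[0,0,0],[0,0,0],[0,0,0]],"yaw":[0,0,0,0,0,0,0,0,0,0,0,0],"jaw":[0.53,0.53,0.53,0.53,0.53,0.53,0.8,1,1,1,1,1]}'; python3 st.py; python3 -m jog '{"offset":[[0,0,0.02],[0,0,0.03],[0,0,0.035],[0,0,0.035],[0,0,0.035],[0,0,0.035],[0,0,0.035],[0,0,0.03],[0,0,0],[0,0,0]],"yaw":[0,0,0,0,0,0,0,0,0,0],"jaw":[1,1,1,1,1,1,1,1,1,1]}';python3 st.py;python3 m.py m6.png
```

```text
clock: 21.33
position: [0.4902, -0.3862, 0.0067]
ee_rot: [0.668, 0.744, 0.0, 0.001]
ft_force: [-1.3, 1.9, 7.8]
grip_width: 0.116
grasp_force: 56.2
21.33 [ 0.4902 -0.3862  0.0067] yaw 96.2 zz -1.0 [ 0.87  0.57 -0.35  1.66  0.23  0.95  0.54] [-1.32  1.88  7.82] 0.11601034768586847 56.238144272065256
clock: 22.17
position: [0.4902, -0.3861, 0.2625]
ee_rot: [0.668, 0.744, 0.0, 0.002]
ft_force: [0.8, 0.0, -2.1]
grip_width: 0.12
grasp_force: 55.9
22.17 [ 0.4902 -0.3861  0.2625] yaw 96.2 zz -1.0 [ 0.9   0.34 -0.39  1.4   0.13  1.42  0.61] [ 0.78  0.01 -2.06] 0.11986455042025318 55.892435306013795
hook_tip []
hook_tip [([0.591, -0.014, 0.21], [316.0, 207.0], 0.62)]
collar1 [([0.658, -0.403, 0.005], [419.0, 388.0], 0.95), ([0.519, -0.384, 0.261], [366.0, 325.0], 0.55), ([0.351, -0.51, 0.004], [298.0, 456.0], 0.55), ([0.336, 0.203, 0.002], [253.0, 232.0], 0.43)]
collar1 [([0.522, -0.38, 0.257], [469.0, 241.0], 0.72), ([0.621, -0.01, 0.126], [316.0, 204.0], 0.72), ([0.352, -0.514, 0.007], [492.0, 323.0], 0.46)]
```

```bash
python3 -m jog '{"offset":[[0.003,0.015,0],[0.005,0.03,0],[0.006,0.034,0],[0.006,0.034,0],[0.006,0.034,0],[0.006,0.034,0],[0.006,0.034,0],[0.006,0.034,0],[0.006,0.034,0],[0.006,0.034,0],[0.005,0.03,0],[0.0045,0.018,0],[0.0015,0.006,0],[0,0,0],[0,0,0],[0,0,0],[0,0,0]],"yaw":[0,0,0,0,0,0,0,0,0,0,0,0,0,0,0,0,0],"jaw":[1,1,1,1,1,1,1,1,1,1,1,1,1,1,1,1,1]}';python3 st.py;python3 m.py m6.png; python3 hk.py 3
```

```text
clock: 23.88
position: [0.5564, -0.0164, 0.2602]
ee_rot: [0.669, 0.744, -0.0, 0.0]
ft_force: [-0.8, 0.1, -0.9]
grip_width: 0.121
grasp_force: 55.9
23.88 [ 0.5564 -0.0164  0.2602] yaw 96.1 zz -1.0 [ 0.49  0.22 -0.63  1.57  0.13  1.39 -0.05] [-0.78  0.1  -0.86] 0.12058978126956123 55.887375796846754
hook_tip [([0.598, -0.013, 0.206], [358.0, 218.0], 0.8), ([0.433, -0.025, 0.076], [297.0, 265.0], 0.15)]
hook_tip []
collar1 [([0.587, -0.013, 0.255], [355.0, 204.0], 0.84), ([0.66, -0.404, 0.008], [420.0, 388.0], 0.74), ([0.356, -0.51, 0.006], [300.0, 455.0], 0.73), ([0.62, -0.005, 0.124], [364.0, 238.0], 0.57)]
collar1 [([0.354, -0.514, 0.007], [492.0, 323.0], 0.7), ([0.659, -0.405, 0.006], [455.0, 212.0], 0.58)]
[24.1833, 'side', 0.595, -0.01, 0.208]
[24.3833, 'side', 0.6, -0.015, 0.205]
[24.5833, 'side', 0.599, -0.014, 0.21]
```

View pics/m6.png

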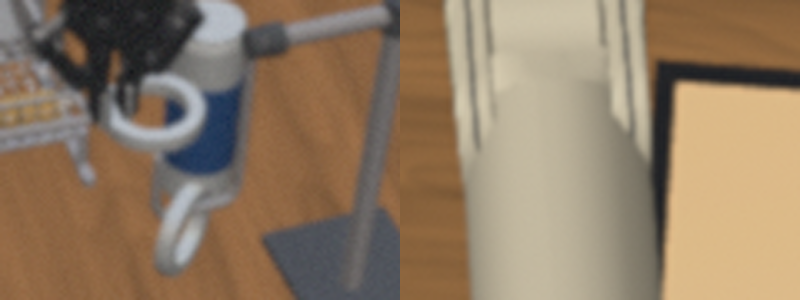

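Held collar at crop (157,112), the hung one at (180,228), and the hook is calm. Lowering over the prong.

```bash
python3 -m jog '{"offset":[[0,0.001,-0.012],[0,0,-0.015],[0,0,-0.015],[0,0,-0.015],[0,0,-0.014],[0,0,-0.006],[0,0,0],[0,0,0]],"yaw":[0,0,0,0,0,0,0,0],"jaw":[1,1,1,1,1,1,1,1]}'; python3 m.py m7.png;python3 st.py; python3 -m jog '{"offset":[[0,0,0],[0,0,0],[0,0,0],[0,0,0],[0,0,0],[0,0,0.01],[0,0,0.015],[0,0,0.02],[0,0,0.03],[0,0,0.03],[0,0,0]],"yaw":[0,0,0,0,0,0,0,0,0,0,0],"jaw":[0.85,0.76,0.76,0.76,0.76,0.76,0.76,0.76,0.76,0.76,0.76]}'; python3 st.py; python3 m.py m8.png
python3 - <<'E'
import cv2,numpy as np
cv2.imwrite("pics/m78.png",np.hstack([cv2.imread("pics/m7.png")[:,:400],cv2.imread("pics/m8.png")[:,:400]]))
E
```

```text
clock: 25.45
position: [0.5565, -0.0137, 0.1833]
ee_rot: [0.668, 0.744, -0.0, -0.0]
ft_force: [0.1, 0.2, -0.8]
grip_width: 0.122
grasp_force: 55.9
hook_tip [([0.599, -0.013, 0.208], [359.0, 218.0], 0.74)]
hook_tip [([0.314, -0.279, 0.001], [405.0, 331.0], 0.5)]
collar1 [([0.35, -0.509, 0.004], [297.0, 456.0], 0.88), ([0.661, -0.402, 0.005], [420.0, 387.0], 0.68), ([0.621, -0.006, 0.123], [364.0, 238.0], 0.65), ([0.587, -0.01, 0.181], [353.0, 225.0], 0.63), ([0.31, -0.276, -0.005], [265.0, 369.0], 0.33)]
collar1 [([0.661, -0.403, 0.004], [454.0, 212.0], 0.87), ([0.354, -0.51, 0.004], [490.0, 322.0], 0.61), ([0.312, -0.277, 0.002], [405.0, 331.0], 0.52)]
25.75 [ 0.5569 -0.0138  0.1839] yaw 96.2 zz -1.0 [ 0.48  0.27 -0.62  1.68  0.17  1.24 -0.08] [-0.79  0.62 -1.8 ] 0.12026691873450351 55.92645397358865
clock: 26.67
position: [0.5586, -0.0132, 0.2952]
ee_rot: [0.668, 0.744, 0.003, 0.003]
ft_force: [0.5, 1.1, 0.5]
grip_width: 0.241
grasp_force: 0.0
26.67 [ 0.5586 -0.0132  0.2952] yaw 96.2 zz -1.0 [ 0.49  0.21 -0.63  1.52  0.12  1.45 -0.04] [0.47 1.09 0.45] 0.24135220283879136 0.0
hook_tip [([0.601, -0.009, 0.21], [359.0, 216.0], 0.71)]
hook_tip [([0.314, -0.278, 0.002], [405.0, 331.0], 0.72)]
collar1 [([0.659, -0.402, 0.007], [419.0, 387.0], 0.88), ([0.35, -0.514, 0.009], [298.0, 457.0], 0.78), ([0.63, -0.006, 0.124], [368.0, 238.0], 0.61), ([0.612, -0.006, 0.123], [361.0, 239.0], 0.51)]
collar1 [([0.353, -0.512, 0.007], [491.0, 323.0], 0.74), ([0.66, -0.4, 0.003], [453.0, 212.0], 0.56), ([0.339, 0.203, 0.001], [232.0, 308.0], 0.47)]
```

View pics/m78.png

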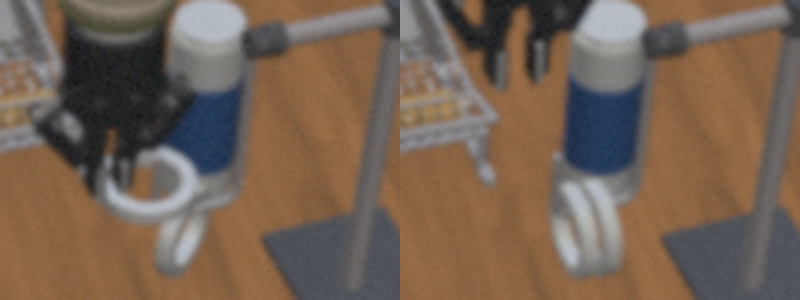

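Both collars hang on the hook (right crop, (580,228)). Next I'll move over the basket handle.

```bash
python3 -m jog '{"offset":[[-0.0085,0,0],[-0.0085,0.008,0],[-0.0085,0.012,0],[0,0.0125,-0.005],[0,0.0125,-0.009],[0,0.0125,-0.009],[0,0.0125,-0.01],[0,0.0125,-0.01],[0,0.0125,-0.01],[0,0.0125,-0.01],[0,0.0125,-0.01],[0,0.0125,-0.01],[0,0.0125,-0.01],[0,0.0125,-0.01],[0,0.0015,0],[0,0,0],[0,0,0]],"yaw":[-6.54,-6.54,-6.54,-6.54,-6.54,-6.54,-6.54,-6.54,-6.54,-6.54,-6.54,-6.54,-6.54,-6.54,0,0,0],"jaw":[0.5,0.5,0.5,0.5,0.5,0.5,0.5,0.5,0.5,0.5,0.5,0.5,0.5,0.5,0.5,0.5,0.5]}' 50;python3 st.py
python3 - <<'E'
from h import *
for c in("top","side"):
    p=manip.camera(c)
    for n in("basket_handle","basket_hinge","slide1"): print(c,n,[(np.round(d["at"],3).tolist(),d["score"]) for d in manip.tip_of(p,n)])
E
```

```text
clock: 28.38
position: [0.5311, 0.1446, 0.1855]
ee_rot: [0.999, 0.042, -0.0, 0.0]
ft_force: [0.3, -1.6, 0.3]
grip_width: 0.497
grasp_force: 0.0
28.38 [0.5311 0.1446 0.1855] yaw 4.9 zz -1.0 [ 0.16  0.25 -0.59  1.7   0.15  1.24 -1.95] [ 0.31 -1.6   0.29] 0.4968790607810997 0.0
top basket_handle []
top basket_hinge [([0.516, 0.375, 0.056], 0.76), ([0.593, -0.013, 0.211], 0.47)]
top slide1 []
side basket_handle [([0.535, 0.147, 0.113], 0.69)]
side basket_hinge [([0.512, 0.382, 0.057], 0.65)]
side slide1 [([0.538, 0.217, 0.068], 0.65), ([0.436, -0.025, 0.076], 0.57), ([0.513, 0.381, 0.002], 0.21)]
```

```bash
python3 -m jog '{"offset":[[0.001,0.001,-0.02],[0.001,0.001,-0.025],[0,0,-0.02],[0,0,-0.015],[0,0,-0.006],[0,0,0],[0,0,0],[0,0,0],[0,0,0],[0,0,0],[0,0,0]],"yaw":[0,0,0,0,0,0,0,0,0,0,0],"jaw":[0.5,0.5,0.5,0.5,0.5,0.5,0.8,1,1,1,1]}' 50;python3 st.py
python3 - <<'E'
import numpy as np
# handle path in station yz -> world offsets, station y dir
yd=np.array([-0.085,0.996]);pr=None
for th in np.arange(0,1.01,.0625):
    y=-.235*np.cos(th)+.06*np.sin(th);z=.235*np.sin(th)+.06*np.cos(th)
    if pr is not None: d=y-pr[0];print(round(th,3),(yd*d).round(4),round(z-pr[1],4))
    pr=(y,z)
E
```

```text
clock: 29.7
position: [0.5339, 0.1464, 0.1006]
ee_rot: [0.999, 0.04, 0.001, 0.001]
ft_force: [-0.8, -3.9, 5.8]
grip_width: 0.094
grasp_force: 48.8
29.7 [0.5339 0.1464 0.1006] yaw 4.6 zz -1.0 [ 0.14  0.34 -0.57  1.78  0.21  1.08 -2.  ] [-0.8  -3.88  5.78] 0.09434459573250197 48.81880760192871
0.062 [-0.0004  0.0042] 0.0146
0.125 [-0.0004  0.0051] 0.0143
0.188 [-0.0005  0.006 ] 0.0139
0.25 [-0.0006  0.0068] 0.0135
0.312 [-0.0007  0.0076] 0.0131
0.375 [-0.0007  0.0084] 0.0126
0.438 [-0.0008  0.0092] 0.012
0.5 [-0.0008  0.0099] 0.0114
0.562 [-0.0009  0.0106] 0.0108
0.625 [-0.001   0.0113] 0.0101
0.688 [-0.001   0.0119] 0.0093
0.75 [-0.0011  0.0124] 0.0086
0.812 [-0.0011  0.013 ] 0.0078
0.875 [-0.0011  0.0134] 0.007
0.938 [-0.0012  0.0138] 0.0061
1.0 [-0.0012  0.0142] 0.0052
```

```bash
python3 -m jog '{"offset":[[-0.0002,0.002,0.0073],[-0.0002,0.0022,0.0073],[-0.0004,0.005,0.0143],[-0.0005,0.006,0.0139],[-0.0006,0.0068,0.0135],[-0.0007,0.0076,0.0131],[-0.0007,0.0084,0.0126],[-0.0008,0.0092,0.012],[0,0,0]],"yaw":[0,0,0,0,0,0,0,0,0],"jaw":[1,1,1,1,1,1,1,1,1]}';python3 st.py; python3 -m jog '{"offset":[[-0.0008,0.0099,0.0114],[-0.0009,0.0106,0.0108],[-0.001,0.0113,0.0101],[-0.001,0.0119,0.0093],[-0.0011,0.0124,0.0086],[-0.0011,0.013,0.0078],[-0.0011,0.0134,0.007],[-0.0012,0.0138,0.0061],[0,0,0],[0,0,0],[0,0,0],[0,0,0],[0,0,0],[0,0,0]],"yaw":[0,0,0,0,0,0,0,0,0,0,0,0,0,0],"jaw":[1,1,1,1,1,1,1,1,1,1,1,1,1,1]}'; python3 st.py
python3 - <<'E'
from h import *
p=manip.camera("side");q=manip.camera("top")
for c in(p,q):
    for n in("basket_handle","slide1"): print(n,[(np.round(d["at"],3).tolist(),d["score"]) for d in manip.tip_of(c,n)])
a=cv2.resize(p["frame"][110:230,240:400,::-1],(400,300),interpolation=cv2.INTER_CUBIC);b=cv2.resize(q["frame"][180:300,90:250,::-1],(400,300),interpolation=cv2.INTER_CUBIC)
cv2.imwrite("pics/b1.png",np.hstack([a,b]))
E
```

```text
clock: 30.45
position: [0.5302, 0.1943, 0.197]
ee_rot: [0.999, 0.04, 0.002, 0.001]
ft_force: [-0.2, -10.2, 7.3]
grip_width: 0.094
grasp_force: 49.2
30.45 [0.5302 0.1943 0.197 ] yaw 4.6 zz -1.0 [ 0.08  0.28 -0.61  1.65  0.17  1.27 -2.05] [ -0.22 -10.18   7.26] 0.09357216814434462 49.22305762767792
clock: 31.62
position: [0.5229, 0.2898, 0.2676]
ee_rot: [0.999, 0.039, 0.003, 0.0]
ft_force: [3.3, -6.0, 13.1]
grip_width: 0.096
grasp_force: 52.1
31.62 [0.5229 0.2898 0.2676] yaw 4.5 zz -1.0 [-0.07  0.32 -0.65  1.46  0.2   1.42 -2.21] [ 3.28 -6.05 13.06] 0.0957584574884012 52.141302824020386
basket_handle [([0.522, 0.288, 0.283], 0.91)]
slide1 [([0.517, 0.537, 0.016], 0.47)]
basket_handle []
slide1 [([0.511, 0.54, 0.02], 0.71)]
```

View pics/b1.png

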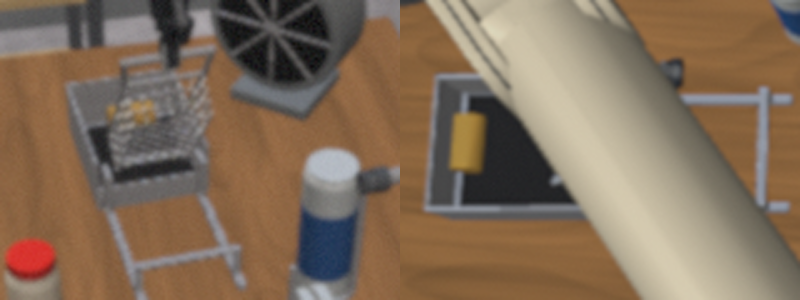

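The single slide lies in the pan at (467,142) in the right-hand crop, and the basket is tipped and empty. I'll set it back down.

```bash
python3 -m jog '{"offset":[[0.0012,-0.0138,-0.0061],[0.0011,-0.0134,-0.007],[0.0011,-0.013,-0.0078],[0.0011,-0.0124,-0.0086],[0.001,-0.0119,-0.0093],[0.001,-0.0113,-0.0101],[0.0009,-0.0106,-0.0108],[0.0008,-0.0099,-0.0114],[0.0008,-0.0092,-0.012],[0.0007,-0.0084,-0.0126],[0.0007,-0.0076,-0.0131],[0.0006,-0.0068,-0.0135],[0.0005,-0.006,-0.0139],[0.0004,-0.005,-0.0143],[0.0002,-0.0022,-0.0073],[0.0002,-0.002,-0.0063],[0,0,0],[0,0,0]],"yaw":[0,0,0,0,0,0,0,0,0,0,0,0,0,0,0,0,0,0],"jaw":[1,1,1,1,1,1,1,1,1,1,1,1,1,1,1,1,1,1]}';python3 st.py
```

```text
clock: 33.42
position: [0.5337, 0.1468, 0.1001]
ee_rot: [0.999, 0.04, 0.001, -0.0]
ft_force: [3.8, -2.3, -0.8]
grip_width: 0.091
grasp_force: 55.8
33.42 [0.5337 0.1468 0.1001] yaw 4.6 zz -1.0 [ 0.14  0.35 -0.57  1.78  0.21  1.07 -2.  ] [ 3.81 -2.28 -0.84] 0.09140781003215552 55.81482946872711
```

```bash
python3 -m jog '{"offset":[[0,0,0],[0,0,0],[0,0,0],[0,0,0.025],[0,0,0.035],[0,0,0.035],[-0.01,0,0.01],[-0.02,0,0],[-0.02,-0.008,0],[-0.02,-0.01,0],[-0.015,-0.015,0],[-0.0127,-0.015,0],[0,-0.015,0],[0,-0.015,0],[0,-0.015,0],[0,-0.015,0]],"yaw":[0,0,0,0,0,0,6.87,6.87,6.87,6.87,6.87,6.87,6.87,6.87,6.87,6.87],"jaw":[0.5,0.5,0.5,0.5,0.5,0.5,0.5,0.5,0.5,0.5,0.5,0.5,0.5,0.5,0.2,0]}';python3 -m jog '{"offset":[[0,-0.015,0],[0,-0.015,0],[0,-0.015,0],[0,-0.015,0],[0,-0.006,0],[0,0,0],[0,0,0],[0,0,0],[0,0,0],[0,0,0],[0,0,0],[0,0,0],[0,0,0],[0,0,0],[0,0,0]],"yaw":[6.87,6.87,6.87,6.87,6.87,6.87,6.87,6.87,6.87,6.87,6.87,6.87,6.87,6.87,0],"jaw":[0,0,0,0,0,0,0,0,0,0,0,0,0,0,0]}';python3 st.py
python3 - <<'E'
from h import *
p=manip.camera("side");q=manip.camera("top")
for c in(p,q):
    for n in("basket_handle","slide1","timer_grip","collar1"): print(n,[(np.round(d["at"],3).tolist(),d["score"]) for d in manip.tip_of(c,n)])
a=cv2.resize(p["frame"][120:300,240:480,::-1],(400,300),interpolation=cv2.INTER_CUBIC);b=cv2.resize(q["frame"][160:280,90:250,::-1],(400,300),interpolation=cv2.INTER_CUBIC)
cv2.imwrite("pics/b2.png",np.hstack([a,b]))
E
```

```text
clock: 34.75
position: [0.435, 0.0389, 0.2054]
ee_rot: [0.8, 0.6, 0.0, 0.0]
ft_force: [0.5, 0.6, -0.9]
grip_width: 0.767
grasp_force: 0.0
clock: 36.0
position: [0.4352, -0.0263, 0.2052]
ee_rot: [0.088, 0.996, 0.0, -0.0]
ft_force: [0.6, -0.3, 1.0]
grip_width: 0.999
grasp_force: 0.0
36.0 [ 0.4352 -0.0263  0.2052] yaw 169.9 zz -1.0 [ 0.41 -0.05 -0.43  1.95 -0.02  1.24  1.38] [ 0.56 -0.28  1.  ] 0.9987388199151817 0.0
basket_handle [([0.535, 0.144, 0.117], 0.73)]
slide1 [([0.512, 0.385, 0.003], 0.31), ([0.336, 0.2, 0.002], 0.18)]
timer_grip [([0.433, -0.028, 0.077], 0.9)]
collar1 [([0.66, -0.4, 0.003], 0.88), ([0.627, -0.024, 0.118], 0.63), ([0.35, -0.512, 0.007], 0.57), ([0.64, -0.021, 0.122], 0.53)]
basket_handle [([0.531, 0.148, 0.113], 0.82)]
slide1 [([0.513, 0.541, 0.02], 0.62)]
timer_grip [([0.512, 0.378, 0.057], 0.7)]
collar1 [([0.629, -0.021, 0.121], 0.76), ([0.658, -0.403, 0.006], 0.62), ([0.355, -0.514, 0.008], 0.55), ([0.644, -0.022, 0.124], 0.54), ([0.512, 0.379, 0.059], 0.53)]
```

View pics/b2.png

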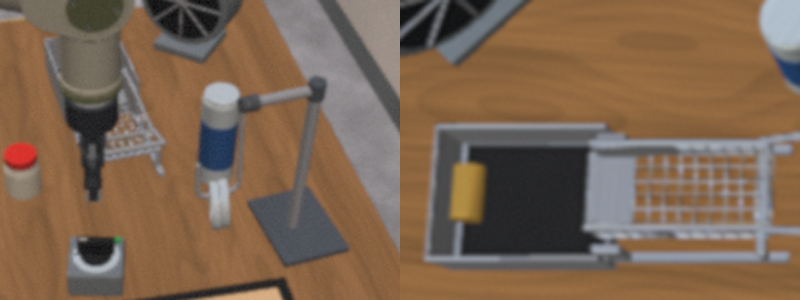

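The basket is level and empty, and the slide is in the pan at (467,192). Both collars hang on the hook. Now the timer.

```bash
python3 -m jog '{"offset":[[0,-0.001,-0.03],[0.0005,0,-0.035],[0,0,-0.03],[0,0,-0.025],[0,0,-0.015],[0,0,-0.008],[0,0,0],[0,0,0],[0,0,0],[0,0,0],[0,0,0],[0,0,0],[0,0,0]],"yaw":[0,0,0,0,0,0,0,0,0,0,0,0,0],"jaw":[0,0,0,0,0,0,0,0.5,1,1,1,1,1]}' 70;python3 st.py
```

```text
clock: 37.58
position: [0.4361, -0.0287, 0.063]
ee_rot: [0.092, 0.996, -0.001, 0.0]
ft_force: [-6.3, 1.9, 14.3]
grip_width: 0.178
grasp_force: 67.9
37.58 [ 0.4361 -0.0287  0.063 ] yaw 169.5 zz -1.0 [ 0.38  0.13 -0.44  2.1   0.07  0.92  1.29] [-6.29  1.86 14.25] 0.17782875157598635 67.87647485733032
```

```bash
python3 -m jog '{"offset":[[0,0,0],[0,0,0],[0,0,0],[0,0,0],[0,0,0],[0,0,0],[0,0,0],[0,0,0],[0,0,0],[0,0,0],[0,0,0],[0,0,0],[0,0,0],[0,0,0],[0,0,0]],"yaw":[-3,-6,-6.5,-6.5,-6.5,-6.5,-6.5,-6.5,-6.5,-6.5,-6,-5,-3,0,0],"jaw":[1,1,1,1,1,1,1,1,1,1,1,1,1,1,1]}';python3 st.py; python3 -c "
from h import *
print(manip.get_obs()['torque'])"
```

```text
clock: 38.83
position: [0.4347, -0.031, 0.0631]
ee_rot: [0.679, 0.734, -0.002, 0.001]
ft_force: [-11.9, -13.7, 16.0]
grip_width: 0.17
grasp_force: 92.1
38.83 [ 0.4347 -0.031   0.0631] yaw 94.5 zz -1.0 [ 0.29  0.12 -0.34  2.11  0.06  0.92 -0.  ] [-11.88 -13.69  15.96] 0.1701186849435937 92.12503999471664
[-3.04794254  2.31320748  1.12400133]
```

Wrist moment of 1.1 Nm: the knob is at its stop. Letting go.

```bash
python3 -m jog '{"offset":[[0,0,0],[0,0,0],[0,0,0],[0,0,0],[0,0,0],[0,0,0],[0,0,0.02],[0,0,0.03],[0,0,0.035],[0,0,0.035],[-0.02,0,0.02],[-0.02,0,0],[0,0,0],[0,0,0]],"yaw":[0,0,0,0,0,0,0,0,0,0,0,0,0,0],"jaw":[0,0,0,0,0,0,0,0,0,0,0,0,0,0]}';python3 st.py
python3 - <<'E'
from h import *
p=manip.camera("side");q=manip.camera("top")
for c in(p,q):
    for n in("hook_tip","collar1"): print(n,[(np.round(d["at"],3).tolist(),d["score"]) for d in manip.tip_of(c,n)])
a=cv2.resize(p["frame"][130:310,240:480,::-1],(400,300),interpolation=cv2.INTER_CUBIC);b=cv2.resize(p["frame"][240:300,260:340,::-1],(400,300),interpolation=cv2.INTER_CUBIC)
cv2.imwrite("pics/e1.png",np.hstack([a,b]))
E
```

```text
clock: 40.0
position: [0.3957, -0.0277, 0.2026]
ee_rot: [0.679, 0.735, 0.0, 0.001]
ft_force: [0.4, -0.1, -0.3]
grip_width: 0.998
grasp_force: 0.0
40.0 [ 0.3957 -0.0277  0.2026] yaw 94.5 zz -1.0 [ 0.32 -0.15 -0.33  2.04 -0.05  1.24  0.09] [ 0.36 -0.06 -0.31] 0.9984026405303281 0.0
hook_tip [([0.6, -0.014, 0.211], 0.86), ([0.311, -0.274, -0.003], 0.55)]
collar1 [([0.352, -0.512, 0.008], 0.74), ([0.659, -0.4, 0.007], 0.67), ([0.626, -0.009, 0.119], 0.46), ([0.643, -0.004, 0.124], 0.43), ([0.691, 0.174, -0.002], 0.26)]
hook_tip [([0.594, -0.015, 0.209], 0.65)]
collar1 [([0.658, -0.402, 0.004], 0.9), ([0.628, -0.011, 0.12], 0.83), ([0.354, -0.512, 0.004], 0.77), ([0.642, -0.012, 0.122], 0.57)]
```

View pics/e1.png

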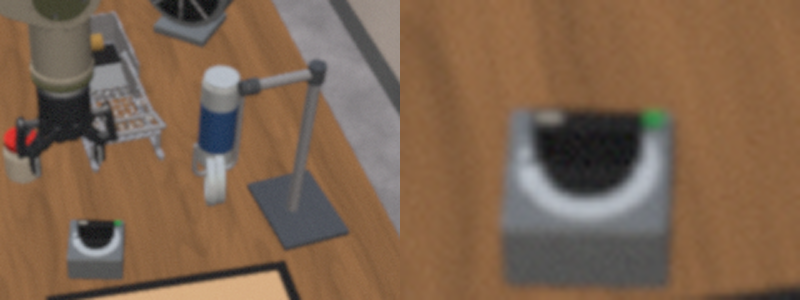

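The knob has sprung back: its white mark is on the left again at (548,118). Both collars are still hung at (215,180) and the robot touches nothing. Handing in.

```bash
python3 -c "
from workcell import manip
print(manip.hand_in())"
```

```text
the job is handed in; nothing more can be done
None
```

I steadied the hook, hung both collars on it, emptied the basket's one slide into the drain pan, set the basket back level, then twisted the timer knob to its stop and let it spring back; I handed the job in at about 40 s on the robot's clock.

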